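# Clamp a tube in a welding fixture with its U-bolt

## Robot

A 6-joint arm with a two-finger parallel gripper is mounted at the origin on the work surface. World frame = base frame: x ahead of the robot, y to its left, z up, the work surface at z = 0. Lengths are in mm, angles in rad, forces in N, time in s.
With the tool pointing down it reaches from about 275 to 750 mm from the base axis. Payload 10.2 kg.
Tool frame: the origin (TCP) lies at the very end of the fingers, on their centre line; the grasp point (between the pads) lies 19 mm behind it; z points along the fingers, y is the line along which they close (so a half turn about z gives the same grasp; the last joint's range is limited). The gripper opens to 85 mm and grips with 20 to 120 N. Pads are 22 mm wide; open, the fingers measure 114 mm over their backs; the gripper's body (76 mm by 85 mm) begins 54 mm behind the grasp point. The pads swing forward as they close: fully open they stand 13 mm farther back than shut.
Start: joints at [-1.529, 0.313, 1.498, -0, 1.331, -0.223], TCP at [137.388, -506.711, 231.294] pointing down, gripper open.
Joint ranges: [-2.94, 2.94], [-0.97, 2.17], [0.19, 2.56], [-1.23, 4.37], [0.02, 3.11], [-2.88, 2.88]. Speed limits (rad/s): [2.39, 2.39, 3.01, 3.14, 3.14, 3.14].

## Interface

Orientations are given as a unit quaternion [w, x, y, z].
In Python, from rig import * gives the robot as it stands. The module is installed in compiled form; this text tells all that it offers.
- The arm moves only by the shell command python3 -m crank 'ROWS' [FORCE]. ROWS is JSON, a list that holds one entry, the list of rows, each a list of 7 numbers: the shift along the tool's x, y, z in units of 25 mm (1.0 is 25 mm), then the turn, a rotation vector about the tool's x, y, z in units of 8 degrees (1.0 is 8 degrees), then the finger opening in mm, from 0 to 85.4. A call has exactly 8 rows; each row shifts and turns the commanded pose from where the row before left it, along the tool's axes as they then stand; what a row does not reach is not made up. A row lasts 1/10 s, in which the tool goes at most 50 mm and 8.59 degrees, less where a joint would pass 70% of its speed; a pose out of reach is approached as far as the arm can. A call is refused whole if a number of a shift passes 1 or a number of a turn 1, either way. A call with a gripper value outside its range is refused whole. The fingers move at their own pace and stop on an object; FORCE is the grip in N (left out, the last holds). Time passes only in rows, so rows that do not move let the fingers close, or fill a call up. It gives the time, the measured TCP pose, the force, the opening and the grip force at its end, in the units of the state.
- sense(): the state, without advancing time (a new reading comes with each control period).
- capture(name): name is "scene" or "top" or "wrist"; returns the picture (480x640x3 uint8, blue, green, red); there is no depth.
- camera_model(name): a dict with "fx", "fy", "cx", "cy" (pixels), "world_from_camera" (4x4, takes a point from camera to world coordinates); the wrist camera has in their place "T_tool_cam" (4x4, takes a point from camera to tool coordinates, whose origin is the TCP and whose axes are the flange's). Camera axes: x right, y up, looking along -z (the intrinsics and any distortion apply to the point x, -y, -z); pixel columns grow to the right and rows downward; lengths in mm; the calibration is good to about 2 mm. A picture is of the moment at which its call begins: read the wrist's pose just before it. camera_model takes no time and is no camera call.
- finish_job(): hands the job in; it is judged then, once.
The state is a dict: "time_s": time; "joints": joint angles; "dq": joint speeds; "tau": joint torques, N m; "eef_pos": TCP position; "ee_rot": TCP orientation; "force": force on the tool from outside, world axes, zero at the start; "wrist_torque": the same for the moment, N m; "grip_width": opening from 0.0 (shut) to 1.0 (fully open); "grip_force": force on a finger pad.
Only numpy, scipy, OpenCV 4.12 (cv2) and the standard library are available. Lean on these libraries where they do the work, as an engineer would, in place of code of your own. Each camera call takes 0.05 s, during which the arm holds its last target. There are 200 camera calls.

## Task

Set the loose steel tube up for welding: first slide it along its two V-blocks until its end butts against the end stop, without ramming it. Then take the U-bolt that fits the tube off the rest bar, pass it over the tube so that both legs go down through the two holes of the bracket under the tube (feel for the holes: the bracket is bolted a little off the middle, differently each time), and push it fully home until its bend sits on the tube, with the tube still butted. Push with no more than 40 N at any time, let go of it, and leave the other U-bolts, the nuts, the tools and the other parts where they are.

Things in the scene. Friction and masses are not known exactly. Their poses are not given: they have to be found in the camera images.
- fixture: Dark steel base plate, 15 mm thick, fixed to the table, carrying two V-blocks, an end stop, a U-bolt bracket and, at x = 118, y = -115 mm, an open toggle clamp with red grip (to 200 mm high). Origin on the table, below the middle between the V-blocks; z up; the tube's line runs along its y at x = 0. Plate: x -82 to 152, y -160 to 130 mm. V-blocks: y = +-75 mm, 30 mm long, 76 mm wide, 95 mm high.
- tube_line (a point): Point of the fixture on the axis of the tube's resting line, midway between the V-blocks, 98 mm above the table.
- bracket_mark (a point): Fixed point of the fixture, 60 mm above its origin, at the height of the bracket's top face (19 mm under the tube). The bracket is a steel bridge, 110 mm along x, 70 along y, bolted tight through slots: its centre lies anywhere within 15 mm of this mark along the fixture's y, different each time, not in these readings: feel or look for it. In x it is exact.
- bracket_under (a point): Fixed point 10 mm below the mark, on the underside of the bracket's top; free space below, down to 15 mm. Two vertical 12.5 mm holes (1 mm chamfer) at x = +25.25 and -25.25 mm, at the bracket's middle in y. A spring ball in each hole's outer wall, 6 mm down, stops the tips until pushed past with about 5 to 15 N, then drags on the legs with up to that.
- stop_face (a point): Point on the hardened button of the end stop where the tube's end butts: on the tube line, at the fixture's y = -105 mm, 98 mm above the table. The face looks to the fixture's +y. The stop plate is 56 mm wide and 127 mm high.
- tube: Plain round steel tube, 38 mm outside diameter, 200 mm long, about 0.28 to 0.45 kg, lying in the two V-blocks, 10 to 35 mm short of the end stop. Origin at its middle on its axis; its y axis is the tube's axis (it may roll about it), -y towards the stop. Butted, its origin is at the fixture's y = -5 mm. Sliding it takes about 2 to 6 N.
- tube_stop_end (a point): Centre of the tube's end face next to the stop (tube y = -100 mm).
- tube_free_end (a point): Centre of the tube's other end face (tube y = +100 mm), which overhangs its V-block freely; pushing on it along the fixture's -y slides the tube to the stop.
- ubolt: The U-bolt that fits: 10 mm round steel bar, 40.5 mm clear between the legs, 60.5 mm over them, 0.13 kg, astride the rest bar. Origin: centre of the half-round bend, level with the straight legs' upper ends; z up, legs along -z at x = +-25.25 mm; y is along the rest bar. Can be gripped over both legs near the origin, closing along x; it may rock on the bar and in the hand.
- ubolt_crown (a point): Innermost point of the bend, at its middle, on the U-bolt's z axis 20.25 mm above its origin: fully home it touches the top of the tube, 117 mm above the table.
- ubolt_tips (a point): Point midway between the two leg tips, 70 mm below the U-bolt's origin; the tips are round. Tips on the bracket's top: the origin is 130 mm above the table; fully home: about 97 mm.
- rack: Green rest bar fixed to the table: a horizontal square bar 25 mm wide, 230 mm long along its y axis, top 115 mm above the table, on two feet at its ends (y = +-108 mm). Origin on the table below the bar's middle. Three U-bolts hang astride it at y = about -65, 0 and +65 mm, in any order.
- ubolt_wide: A larger U-bolt (54.5 mm between the legs, same 10 mm bar, legs 78 mm), not wanted. Same axes and origin at the centre of its bend.
- ubolt_narrow: A smaller U-bolt (29 mm between the legs, 8 mm bar, legs 55 mm), not wanted. Same axes and origin at the centre of its bend.
- nut_a: Loose M10 hex nut, 17 mm across, 8 mm thick, lying on the base plate. Origin under its centre.
- nut_b: Another such nut on the base plate.
- wrench: Open-ended wrench, 190 mm, lying on the table. Leave alone.
- hammer: Hammer, 280 mm, lying on the table. Leave alone.
- pressing: Pressed sheet-steel hat bracket, 50 x 108 x 30 mm, on the table. Leave alone.
- square_bar: Steel square bar 25 x 25 x 160 mm on the table. Leave alone.
Not all that is in view belongs to the job. Leave any pink look-alike of the tube alone.

How it is judged:
By the outcome, as a careful person would: the job done as asked, in the order asked, and still so for the second after the job is handed in, with the robot touching nothing.
It also fails if it takes over 67 s, if anything falls off the work surface, if the arm or the gripper's body presses on something with over 40 N, if the wrist force passes 120 N, or if a joint passes its speed limit or range.

## Working session

There is one attempt and no reset: what is moved stays moved. The work goes in short steps, Python scripts to look and compute and a shell command to move; the robot and the scene stay as the last step left them, time stands still between calls to the robot, and variables do not carry over. Pictures are saved under pics/ and viewed, at most 10 in all, crops included, and the job is handed in when it is done.

```bash
mkdir -p pics; cat > h.py <<'E'
from rig import *
import numpy as np, cv2
from scipy.spatial.transform import Rotation as R
def Rq(q): return R.from_quat([q[1],q[2],q[3],q[0]])
def ray(cam,u,v,state=None):
    m=camera_model(cam)
    if 'world_from_camera' in m: T=np.array(m['world_from_camera'])
    else:
        s=state; W=np.eye(4); W[:3,:3]=Rq(s['ee_rot']).as_matrix(); W[:3,3]=s['eef_pos']; T=W@np.array(m['T_tool_cam'])
    d=np.array([(u-m['cx'])/m['fx'],-(v-m['cy'])/m['fy'],-1.])
    return T[:3,3],T[:3,:3]@d
def atz(cam,u,v,z,state=None):
    o,d=ray(cam,u,v,state); return o+d*(z-o[2])/d[2]
def proj(cam,p,state=None):
    m=camera_model(cam)
    if 'world_from_camera' in m: T=np.array(m['world_from_camera'])
    else:
        s=state; W=np.eye(4); W[:3,:3]=Rq(s['ee_rot']).as_matrix(); W[:3,3]=s['eef_pos']; T=W@np.array(m['T_tool_cam'])
    c=np.linalg.inv(T)@np.append(p,1); return np.array([m['cx']+m['fx']*c[0]/-c[2], m['cy']-m['fy']*c[1]/-c[2]])
def delta(p_target,R_target=None):
    s=sense(); r=Rq(s['ee_rot']); d=r.inv().apply(np.array(p_target)-s['eef_pos'])/25
    t=(r.inv()*R_target).as_rotvec()*180/np.pi/8 if R_target is not None else None
    return d,t
E
python3 - <<'E'
from h import *
np.set_printoptions(precision=3,suppress=True)
s=sense(); print(s)
a=capture('scene');b=capture('top')
cv2.imwrite('pics/s.png',a);cv2.imwrite('pics/t.png',b)
for n in('scene','top','wrist'): print(n,camera_model(n))
E
```

```text
{'time_s': 0.0, 'joints': array([-1.529,  0.313,  1.498, -0.   ,  1.331, -0.223]), 'dq': array([-0.001,  0.   , -0.001, -0.001,  0.002, -0.   ]), 'tau': array([ -0.001, -41.227, -25.974,  -0.   ,   0.004,  -0.   ]), 'eef_pos': array([ 137.38 , -506.429,  230.7  ]), 'ee_rot': array([-0.001,  0.991,  0.132,  0.   ]), 'force': array([-0.191,  0.918,  0.804]), 'wrist_torque': array([-0.013,  0.009, -0.03 ]), 'grip_force': 0.0, 'grip_width': 0.9970632695673864}
scene {'fx': 457.09522985790636, 'fy': 457.09522985790636, 'cx': 318.9599969128695, 'cy': 241.78734855224027, 'world_from_camera': array([[  -0.111,   -0.632,    0.767, 1290.314],
       [   0.994,   -0.072,    0.085,  136.027],
       [   0.001,    0.772,    0.636,  753.76 ],
       [   0.   ,    0.   ,    0.   ,    1.   ]])}
top {'fx': 469.5635631996617, 'fy': 469.5635631996617, 'cx': 324.1936902125121, 'cy': 240.63190447321196, 'world_from_camera': array([[  -0.006,    0.995,   -0.098,  375.322],
       [  -0.999,   -0.009,   -0.03 ,   36.634],
       [  -0.031,    0.098,    0.995, 1282.128],
       [   0.   ,    0.   ,    0.   ,    1.   ]])}
wrist {'fx': 338.0065220364872, 'fy': 338.0065220364872, 'cx': 320.18716352887503, 'cy': 241.55356980930478, 'T_tool_cam': array([[  -0.   ,    0.95 ,    0.314,   80.44 ],
       [   1.   ,    0.001,   -0.001,    1.105],
       [  -0.002,    0.314,   -0.95 , -142.856],
       [   0.   ,    0.   ,    0.   ,    1.   ]])}
```

View pics/s.png

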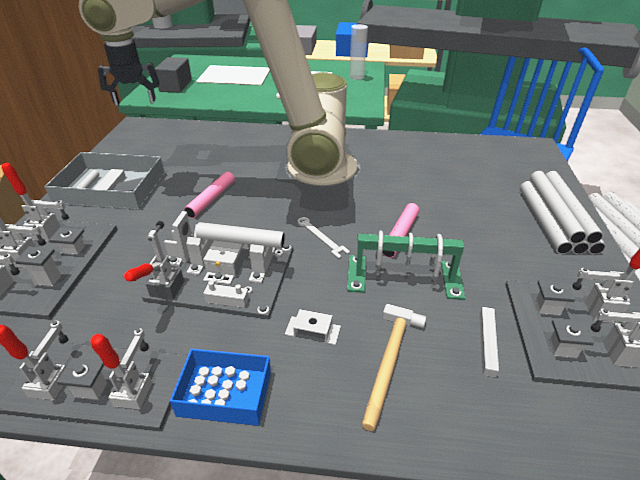

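View pics/t.png

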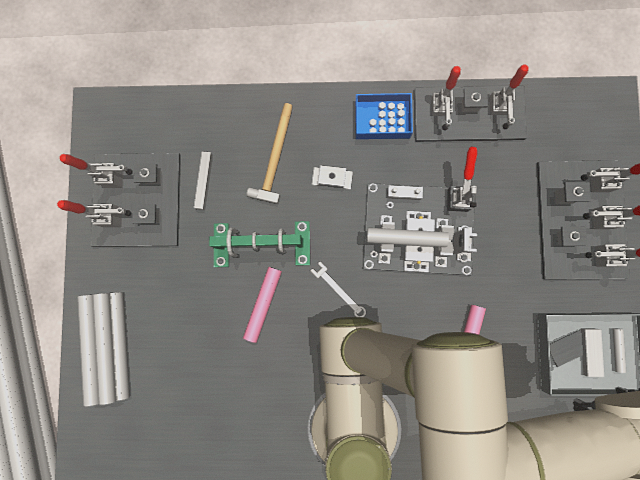

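The fixture is around (420,235) in the top view, with the tube from (367,236) to (451,238) and the stop at (466,240). The rack runs from (212,242) to (308,240) with U-bolts near u=230, 255 and 281. I'll enlarge both areas.

```bash
python3 - <<'E'
from h import *
b=cv2.imread('pics/t.png');a=cv2.imread('pics/s.png')
c1=cv2.resize(b[170:290,355:485],None,fx=4,fy=4,interpolation=cv2.INTER_CUBIC) # 520x480
c2=cv2.resize(b[210:280,200:320],None,fx=5,fy=5,interpolation=cv2.INTER_CUBIC) #600x350
c3=cv2.resize(a[195:320,140:300],None,fx=4,fy=4,interpolation=cv2.INTER_CUBIC)
c4=cv2.resize(a[215:305,340:475],None,fx=5,fy=5,interpolation=cv2.INTER_CUBIC)
o=np.zeros((600,800,3),np.uint8)
def put(c,x,y,w):
    h=int(c.shape[0]*w/c.shape[1]); o[y:y+h,x:x+w]=cv2.resize(c,(w,h))
put(b[170:290,355:485],0,0,390);put(b[210:280,200:320],400,0,400)
put(a[195:320,140:300],0,362,300);put(a[215:305,340:475],400,300,400)
cv2.imwrite('pics/c.png',o)
E
```

```text
(no output)
```

View pics/c.png

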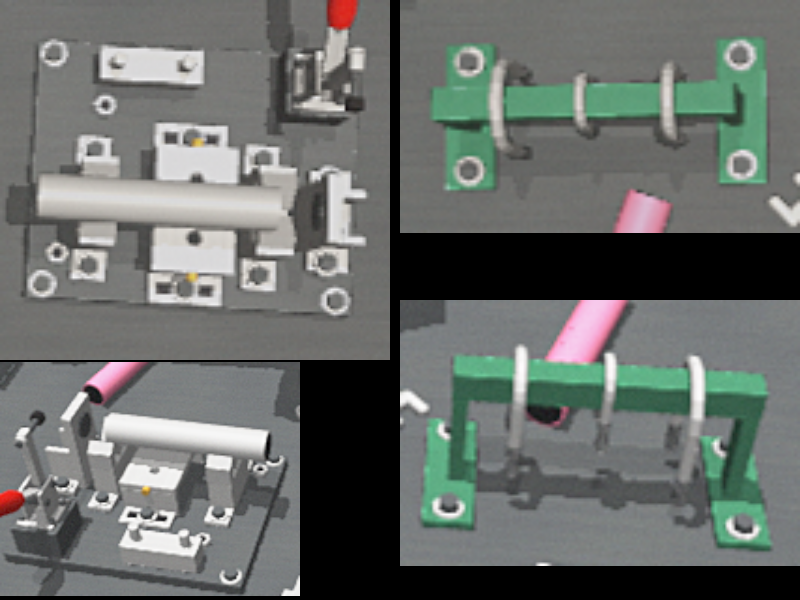

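Top view crop: the bracket holes are at full-image (420.7,230) and (419.7,249). The U-bolt widths put the wide one at the left, the narrow one in the middle and the fitting one at the right, at about (280,240.6). The nuts are at about (390,204) and (374,254), and the tube runs from (367,236) to (449,239).

```bash
python3 - <<'E'
from h import *
np.set_printoptions(precision=1,suppress=True)
f=lambda u,v:(355+u/3,170+v/3)
g=lambda u,v:(200+(u-400)/3.3333,210+v/3.3333)
P=lambda n,p,z:print(n,atz('top',*p,z))
P('hole+',f(197,180),60);P('hole-',f(194,237),60)
P('c x152 y130',f(38,40),15);P('c x-82 y130',f(25,297),15);P('c x-82 y-160',f(350,315),15);
P('bolt a',f(55,53),17);P('bolt b',f(42,283),17);P('bolt c',f(334,300),17)
P('tube free top',f(40,195),98);P('tube stop',f(280,209),98)
P('tubeL+',f(42,175),104);P('tubeL-',f(38,217),104)
P('stopface',f(316,208),110)
for n,(u,v1,v2) in dict(wide=(505,60,152),nar=(580,72,135),fit=(668,62,142)).items():
    p=g(u,(v1+v2)/2); P(n,p,130)
    print(np.linalg.norm(atz('top',*g(u,v1),115)-atz('top',*g(u,v2),115)))
P('barL',g(432,104),115);P('barR',g(738,98),115)
P('scene crown',(340+(697-400)/400*135,215+(360-300)/400*135),145)
P('x',(340+(520-400)/400*135,215+(350-300)/400*135),145)
E
```

```text
hole+ [ 521.9 -177.7   60. ]
hole- [ 472.2 -173.9   60. ]
c x152 y130 [657.3 -44.8  15. ]
c x-82 y130 [423.1 -29.6  15. ]
c x-82 y-160 [ 405.1 -317.7   15. ]
bolt a [644.7 -59.9  17. ]
bolt b [435.5 -44.8  17. ]
bolt c [ 418.4 -303.6   17. ]
tube free top [505.9 -39.1  98. ]
tube stop [ 492.2 -239.6   98. ]
tubeL+ [522.1 -40.6 104. ]
tubeL- [486.7 -36.8 104. ]
stopface [ 491.5 -266.5  110. ]
wide [488.6 301.9 130. ]
69.71876362346963
nar [489.9 245.8 130. ]
47.680706567404435
fit [490.5 180.2 130. ]
60.44680558281599
barL [492.1 360.9 115. ]
barR [494.5 129.3 115. ]
scene crown [ 498.4 -209.6  145. ]
x [508.  -65.7 145. ]
```

```bash
python3 -m crank '[[[0.79,-0.62,0,0,0,-1,0],[0.87,-0.5,0,0,0,-1,0],[0.93,-0.37,0,0,0,-1,0],[0.97,-0.24,0,0,0,-1,0],[0.99,-0.1,0,0,0,-1,0],[1,0.03,0,0,0,-1,0],[0.98,0.17,0,0,0,-1,0],[0.95,0.31,0,0,0,-0.9,0]]]' 40
python3 - <<'E'
from h import *
np.set_printoptions(precision=3,suppress=True)
a=np.deg2rad(86.3);c,s=np.cos(a),np.sin(a)
RT=R.from_matrix(np.array([[c,s,0],[s,-c,0],[0,0,-1]]))
print(delta([506.7,-14.7,230],RT))
E
```

```text
time_s: 0.9
eef_pos: [257.8, -345.7, 231.1]
ee_rot: [-0.0, 0.773, 0.634, 0.0]
force: [0.5, -0.3, 0.4]
grip_width: 0.001
grip_force: 0.0
(array([14.938,  7.165,  0.048]), array([-0.002, -0.003, -0.952]))
```

```bash
python3 -m crank '[[[0.93,0.45,0,0,0,-0.45,0],[0.93,0.45,0,0,0,-0.5,0],[0.93,0.45,0,0,0,0,0],[0.93,0.45,0,0,0,0,0],[0.93,0.45,0,0,0,0,0],[0.93,0.45,0,0,0,0,0],[0.93,0.45,0,0,0,0,0],[0.93,0.45,0,0,0,0,0]]]'
python3 -m crank '[[[0.93,0.45,0,0,0,0,0],[0.93,0.45,0,0,0,0,0],[0.93,0.45,0,0,0,0,0],[0.93,0.45,0,0,0,0,0],[0.93,0.45,0,0,0,0,0],[0.93,0.45,0,0,0,0,0],[0.93,0.45,0,0,0,0,0],[0.93,0.45,0,0,0,0,0]]]'
python3 - <<'E'
from h import *
np.set_printoptions(precision=3,suppress=True)
a=np.deg2rad(86.3);c,s=np.cos(a),np.sin(a)
RT=R.from_matrix(np.array([[c,s,0],[s,-c,0],[0,0,-1]]))
print(delta([506.7,-14.7,82],RT))
st=sense(); w=capture('wrist'); cv2.imwrite('pics/w1.png',w); print(st['eef_pos'],st['ee_rot'],st['force'])
np.save('w1.npy',np.r_[st['eef_pos'],st['ee_rot']])
E
```

```text
time_s: 1.7
eef_pos: [364.8, -169.3, 231.1]
ee_rot: [-0.0, 0.732, 0.682, -0.0]
force: [-1.1, 0.1, 0.1]
grip_width: -0.005
grip_force: 0.0
time_s: 2.5
eef_pos: [467.7, 9.9, 231.1]
ee_rot: [-0.0, 0.731, 0.682, -0.0]
force: [0.4, 0.2, -0.3]
grip_width: 0.001
grip_force: 0.0
(array([-0.873,  1.629,  5.962]), array([-0.004, -0.   , -0.04 ]))
[467.682   9.918 231.068] [-0.     0.731  0.682 -0.   ] [ 0.381  0.195 -0.283]
```

View pics/w1.png

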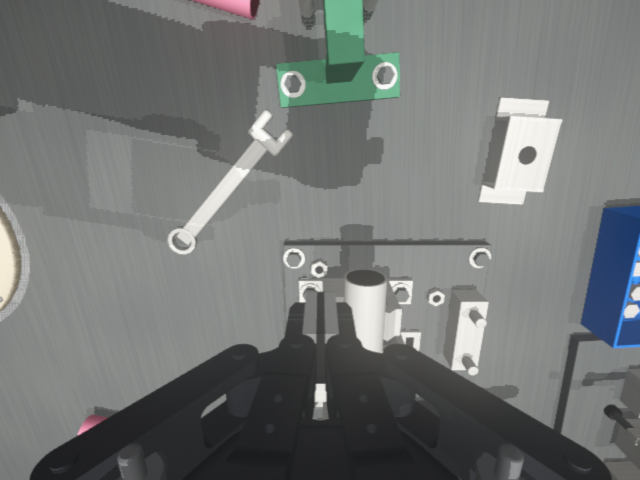

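The wrist view shows the tube's free end at (366,279), the plate corners at (285,241) and (490,241), and nuts at (319,269) and (437,298). I'll check the fixture estimate against these.

```bash
cat >> h.py <<'E'
Y=np.deg2rad(-3.7); FO=np.array([497.,-164.4])
def F(x,y,z): return np.array([FO[0]+x*np.cos(Y)-y*np.sin(Y),FO[1]+x*np.sin(Y)+y*np.cos(Y),z])
def toF(p): 
    d=np.array(p[:2])-FO; return np.array([d[0]*np.cos(Y)+d[1]*np.sin(Y),-d[0]*np.sin(Y)+d[1]*np.cos(Y)])
E
python3 - <<'E'
from h import *
np.set_printoptions(precision=2,suppress=True)
w=np.load('w1.npy');s=dict(eef_pos=w[:3],ee_rot=w[3:])
for p in [(-82,130,15),(152,130,15),(0,125,98),(0,125,117),(0,200,98)]: print(p,proj('wrist',F(*p),s))
print(toF(atz('wrist',285,243,15,s)),toF(atz('wrist',490,243,15,s)),toF(atz('wrist',366,279,98,s)),toF(atz('wrist',366,270,117,s)))
E
```

```text
(-82, 130, 15) [283.08 243.79]
(152, 130, 15) [491.9  242.61]
(0, 125, 98) [365.5  278.46]
(0, 125, 117) [368.39 287.95]
(0, 200, 98) [368.82 195.08]
[-79.81 130.92] [149.94 129.55] [  0.46 124.47] [ -2.61 141.34]
```

```bash
python3 -m crank '[[[-0.44,0.82,0,0,0,0,0],[-0.43,0.81,0,0,0,0,0],[0,0,1,0,0,0,0],[0,0,1,0,0,0,0],[0,0,1,0,0,0,0],[0,0,1,0,0,0,0],[0,0,1,0,0,0,0],[0,0,0.96,0,0,0,0]]]'
python3 -m crank '[[[-0.1,0,0,0,0,0,0],[-0.1,0,0,0,0,0,0],[-0.1,0,0,0,0,0,0],[-0.1,0,0,0,0,0,0],[-0.1,0,0,0,0,0,0],[-0.1,0,0,0,0,0,0],[-0.1,0,0,0,0,0,0],[-0.1,0,0,0,0,0,0]]]'
python3 -c "
from h import *
print(toF(sense()['eef_pos']))"
```

```text
time_s: 3.35
eef_pos: [506.2, -15.7, 81.0]
ee_rot: [-0.0, 0.732, 0.682, -0.0]
force: [-0.3, -0.1, -0.1]
grip_width: 0.002
grip_force: 0.0
time_s: 4.15
eef_pos: [505.8, -35.4, 83.3]
ee_rot: [0.001, 0.732, 0.682, 0.001]
force: [1.1, 4.7, 4.3]
grip_width: 0.001
grip_force: 2.9
[  0.41137414 129.33488342]
```

```bash
python3 -m crank '[[[-0.08,0,0,0,0,0,0],[-0.08,0,0,0,0,0,0],[-0.08,0,0,0,0,0,0],[-0.08,0,0,0,0,0,0],[-0.08,0,0,0,0,0,0],[-0.05,0,0,0,0,0,0],[-0.05,0,0,0,0,0,0],[-0.05,0,0,0,0,0,0]]]'
python3 - <<'E'
from h import *
print(toF(sense()['eef_pos']),sense()['force'])
b=capture('top');w=capture('wrist')
cv2.imwrite('pics/d.png',np.hstack([cv2.resize(b[200:280,355:485],None,fx=3,fy=3,interpolation=cv2.INTER_CUBIC),cv2.resize(w,(400,300))[:240]]))
E
```

```text
time_s: 4.95
eef_pos: [504.8, -49.1, 83.3]
ee_rot: [0.001, 0.732, 0.682, 0.001]
force: [1.9, 4.7, 3.8]
grip_width: 0.001
grip_force: 2.8
[  0.37424597 115.60059291] [1.88856227 4.67431964 3.76995668]
```

View pics/d.png

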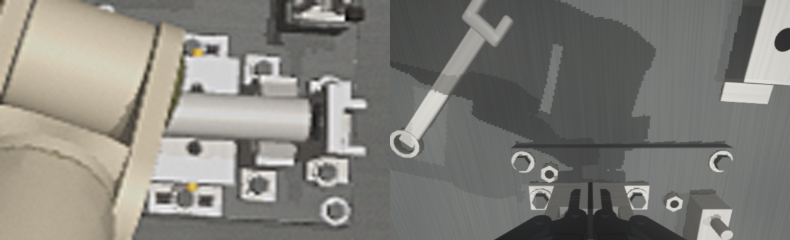

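The tube's end is now at about (458,240) in the top view, with a small gap to the stop button left. I'll creep from here.

```bash
python3 -m crank '[[[-0.03,0,0,0,0,0,0],[-0.03,0,0,0,0,0,0],[-0.03,0,0,0,0,0,0],[-0.03,0,0,0,0,0,0],[-0.03,0,0,0,0,0,0],[-0.03,0,0,0,0,0,0],[-0.03,0,0,0,0,0,0],[-0.03,0,0,0,0,0,0]]]'
python3 -m crank '[[[-0.02,0,0,0,0,0,0],[-0.02,0,0,0,0,0,0],[-0.02,0,0,0,0,0,0],[-0.02,0,0,0,0,0,0],[0,0,0,0,0,0,0],[0,0,0,0,0,0,0],[0,0,0,0,0,0,0],[0,0,0,0,0,0,0]]]'
python3 - <<'E'
from h import *
print(toF(sense()['eef_pos']),sense()['force'])
E
```

```text
time_s: 5.85
eef_pos: [504.3, -55.1, 83.1]
ee_rot: [0.001, 0.732, 0.682, 0.001]
force: [1.5, 6.3, 3.8]
grip_width: -0.0
grip_force: 2.8
time_s: 6.65
eef_pos: [504.1, -57.1, 83.0]
ee_rot: [0.001, 0.732, 0.682, 0.001]
force: [1.6, 5.1, 4.0]
grip_width: 0.001
grip_force: 2.4
[  0.19103465 107.50014949] [1.57092453 5.0964505  4.04528403]
```

```bash
for i in 1; do python3 -m crank '[[[-0.02,0,0,0,0,0,0],[-0.02,0,0,0,0,0,0],[-0.02,0,0,0,0,0,0],[-0.02,0,0,0,0,0,0],[0,0,0,0,0,0,0],[0,0,0,0,0,0,0],[0,0,0,0,0,0,0],[0,0,0,0,0,0,0]]]'; done
python3 - <<'E'
from h import *
print(toF(sense()['eef_pos']),sense()['force'])
E
```

```text
time_s: 7.45
eef_pos: [504.0, -58.6, 83.0]
ee_rot: [0.0, 0.732, 0.682, 0.001]
force: [2.0, 8.7, 4.0]
grip_width: 0.002
grip_force: 4.2
[  0.17649611 106.02839041] [1.95221084 8.67118616 4.04029592]
```

```bash
python3 -m crank '[[[-0.01,0,0,0,0,0,0],[-0.01,0,0,0,0,0,0],[-0.01,0,0,0,0,0,0],[0,0,0,0,0,0,0],[0,0,0,0,0,0,0],[0,0,0,0,0,0,0],[0,0,0,0,0,0,0],[0,0,0,0,0,0,0]]]'
python3 - <<'E'
from h import *
print(toF(sense()['eef_pos']),sense()['force'])
E
```

```text
time_s: 8.25
eef_pos: [504.0, -58.6, 83.1]
ee_rot: [-0.0, 0.732, 0.682, 0.002]
force: [3.4, 13.2, 4.3]
grip_width: -0.001
grip_force: 6.7
[  0.18000283 106.04677473] [ 3.35053801 13.24792445  4.33643466]
```

The tube is butted: it stopped moving and the force rose to 13 N. I'll back off and go look at the U-bolts.

```bash
python3 -m crank '[[[0.4,0,0,0,0,0,0],[1,0,0,0,0,0,85],[0.5,0,-1,0,0,0,85],[0.5,0,-1,0,0,0,85],[0.5,0,-1,0,0,-0.3,85],[0.5,0,-1,0,0,-0.2,85],[0.5,-0.2,-1,0,0,0,85],[0.5,-0.3,-1,0,0,0,85]]]'
python3 - <<'E'
from h import *
st=sense(); w=capture('wrist'); cv2.imwrite('pics/w2.png',w); print(st['eef_pos'],st['ee_rot'],st['force'])
np.save('w2.npy',np.r_[st['eef_pos'],st['ee_rot']])
E
```

```text
time_s: 9.05
eef_pos: [496.0, 50.1, 233.4]
ee_rot: [0.0, 0.707, 0.707, -0.0]
force: [-0.5, 0.8, 0.1]
grip_width: 0.996
grip_force: 0.0
[496.02489148  50.14291718 233.38040197] [ 2.31988255e-04  7.07310759e-01  7.06902662e-01 -2.49882141e-04] [-0.48146629  0.77146598  0.11586353]
```

View pics/w2.png

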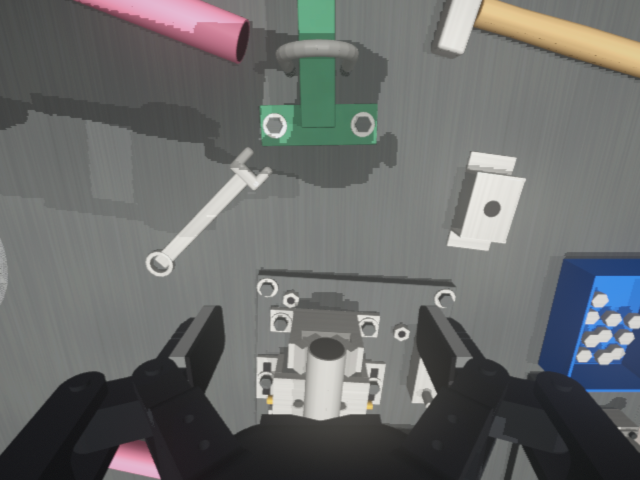

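The fitting U-bolt's arch spans (276..357, ~50) with its crown at about (317,44) and the bar edges at u≈300 and 334. The bracket holes are at about (299,404) and (351,404).

```bash
python3 - <<'E'
from h import *
np.set_printoptions(precision=1,suppress=True)
w=np.load('w2.npy');s=dict(eef_pos=w[:3],ee_rot=w[3:])
I=cv2.imread('pics/w2.png')
cv2.imwrite('pics/e.png',np.vstack([np.pad(cv2.resize(I[20:150,250:390],None,fx=3,fy=3,interpolation=3)[:300],((0,0),(0,0),(0,0))),cv2.resize(I[380:430,255:395],None,fx=3,fy=3,interpolation=3)]))
print('crown',atz('wrist',317,44,122,s),'sides',atz('wrist',277,52,97,s),atz('wrist',357,52,97,s))
print('bar',atz('wrist',301,126,115,s),atz('wrist',335,126,115,s),atz('wrist',300,5,115,s),atz('wrist',334,5,115,s))
for u in(299,351): p=atz('wrist',u,404,60,s);print('hole',p,toF(p))
p=atz('wrist',326,348,98,s);print('free end',toF(p))
for p in [(-82,130,15),(152,130,15)]: print(p,proj('wrist',F(*p),s))
E
```

```text
crown [494.3 183.3 122. ] sides [464.8 183.4  97. ] [523.4 183.3  97. ]
bar [482.3 131.9 115. ] [507.2 131.8 115. ] [483.1 207.5 115. ] [505.6 207.5 115. ]
hole [ 471.3 -176.4   60. ] [-24.9 -13.7]
hole [ 532.3 -176.5   60. ] [36.1 -9.8]
free end [-1.1 92.9]
(-82, 130, 15) [257.6 273.4]
(152, 130, 15) [456.8 284.9]
```

View pics/e.png

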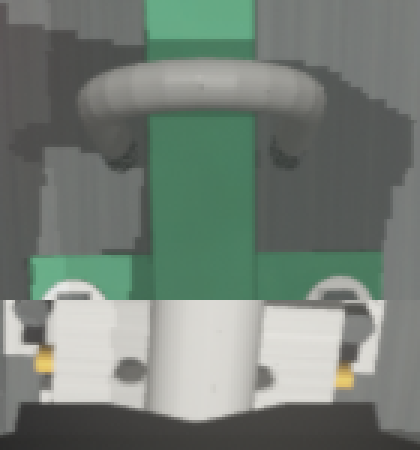

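```bash
python3 - <<'E'
from h import *
np.set_printoptions(precision=1,suppress=True)
w=np.load('w2.npy');s=dict(eef_pos=w[:3],ee_rot=w[3:])
print('crown',atz('wrist',317,48.5,120,s),'sides',atz('wrist',276.5,52,100,s),atz('wrist',358,52,100,s))
for u in(290,345):print('tip',atz('wrist',u,73,25,s))
for u,v in((298.3,403.3),(341,406)): p=atz('wrist',u,v,60,s);print('hole',p,toF(p))
for y in (-12,-10):
  for x in (-25.25,25.25): print(y,proj('wrist',F(x,y,60),s),proj('top',F(x,y,60)))
a=np.pi/2;c,s_=0,1
RT=R.from_matrix(np.array([[c,s_,0],[s_,-c,0],[0,0,-1]]))
print(delta([494,180,78],RT))
E
```

```text
crown [494.3 181.  120. ] sides [464.7 182.8 100. ] [523.9 182.8 100. ]
tip [468.1 179.7  25. ]
tip [519.8 179.7  25. ]
hole [ 470.5 -175.4   60. ] [-25.7 -12.7]
hole [ 520.7 -179.5   60. ] [ 24.6 -13.5]
-12 [298.7 402.8] [420.  249.5]
-12 [341.7 405. ] [420.8 230.2]
-10 [298.8 401.5] [419.2 249.4]
-10 [341.8 403.6] [420.  230.1]
(array([ 5.1, -0.1,  6.4]), array([0., 0., 0.]))
```

```bash
python3 -m crank '[[[0.87,-0.07,0,0,0,0,85],[0.87,0,0,0,0,0,85],[0.87,0,0.4,0,0,0,85],[0.87,0,0.4,0,0,0,85],[0.87,0,0.4,0,0,0,85],[0.87,0,0.4,0,0,0,85],[0,0,0.4,0,0,0,85],[0,0,0.2,0,0,0,85]]]'
python3 - <<'E'
from h import *
np.set_printoptions(precision=2,suppress=True)
RT=R.from_matrix(np.array([[0,1,0],[1,0,0],[0,0,-1]]))
print(delta([494.2,180.5,66],RT))
E
```

```text
time_s: 9.9
eef_pos: [494.2, 180.0, 176.3]
ee_rot: [-0.0, 0.707, 0.707, -0.001]
force: [-0.7, 0.2, 0.2]
grip_width: 0.995
grip_force: 0.0
(array([0.02, 0.01, 4.41]), array([-0.01,  0.01,  0.  ]))
```

```bash
python3 -m crank '[[[0,0,0.9,0,0,0,85],[0,0,0.9,0,0,0,85],[0,0,0.9,0,0,0,85],[0,0,0.9,0,0,0,85],[0,0,0.5,0,0,0,85],[0,0,0.3,0,0,0,85],[0,0,0,0,0,0,85],[0,0,0,0,0,0,85]]]' && python3 -m crank '[[[0,0,0,0,0,0,66],[0,0,0,0,0,0,64],[0,0,0,0,0,0,62],[0,0,0,0,0,0,60],[0,0,0,0,0,0,56],[0,0,0,0,0,0,52],[0,0,0,0,0,0,50],[0,0,0,0,0,0,50]]]' 70
python3 -c "
from h import *
w=capture('wrist');s=capture('scene')
cv2.imwrite('pics/g.png',np.hstack([cv2.resize(w[160:480,160:480],(400,400)),cv2.resize(s[190:310,340:460],(400,400),interpolation=3)]))"
```

```text
time_s: 10.7
eef_pos: [495.2, 180.1, 68.1]
ee_rot: [0.0, 0.707, 0.707, 0.0]
force: [0.5, 0.8, -0.5]
grip_width: 0.993
grip_force: 0.0
time_s: 11.5
eef_pos: [494.6, 180.3, 67.8]
ee_rot: [0.0, 0.707, 0.707, 0.0]
force: [-3.5, -0.2, 5.8]
grip_width: 0.684
grip_force: 73.4
```

View pics/g.png

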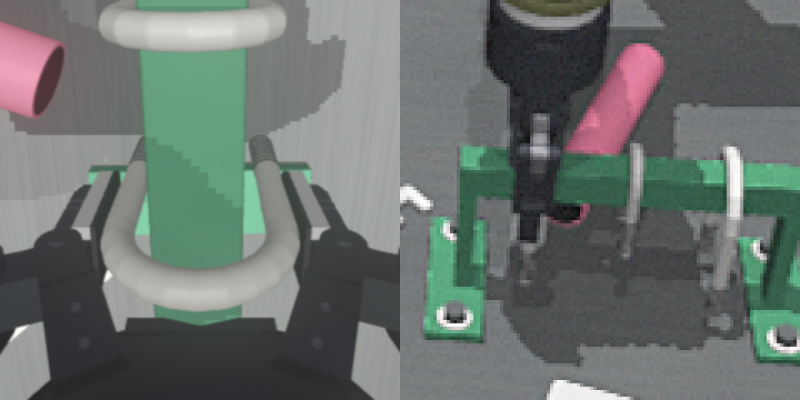

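The U-bolt is gripped over both legs. In the full wrist image the tips are at about (272,270) and (370,270) and the crown at about (320,391). Next I'll lift it clear and check its tilt.

```bash
python3 - <<'E'
from h import *
np.set_printoptions(precision=2,suppress=True)
s=sense()
for u,v in((272,271),(370,271)): print('tip',atz('wrist',u,v,25,s))
print('crown',atz('wrist',320,391,120,s))
for p in [(494.6,180.8,25)]: print(proj('wrist',p,s))
E
python3 -m crank '[[[0,0,-0.2,0,0,0,50],[0,0,-0.5,0,0,0,50],[0,0,-0.7,0,0,0,50],[0,0,-0.8,0,0,0,50],[0,0,-0.8,0,0,0,50],[0,0,-0.8,0,0,0,50],[0,0,-0.8,0,0,0,50],[0,0,-0.4,0,0,0,50]]]'
python3 - <<'E'
from h import *
np.set_printoptions(precision=3,suppress=True)
a=np.deg2rad(86.3);c,s=np.cos(a),np.sin(a)
RT=R.from_matrix(np.array([[c,s,0],[s,-c,0],[0,0,-1]]))
w=capture('wrist');st=sense();cv2.imwrite('pics/w3.png',w);np.save('w3.npy',np.r_[st['eef_pos'],st['ee_rot']])
print(delta(F(0,-13,193),RT),F(0,-13,193))
cv2.imwrite('pics/i.png',cv2.resize(w[200:440,220:420],None,fx=2.5,fy=2.5,interpolation=3))
E
```

```text
tip [466.14 179.68  25.  ]
tip [524.54 179.62  25.  ]
crown [494.69 177.54 120.  ]
[319.76 269.22]
time_s: 12.4
eef_pos: [495.2, 180.3, 194.7]
ee_rot: [0.001, 0.707, 0.707, 0.001]
force: [-0.3, 0.3, -1.6]
grip_width: 0.685
grip_force: 74.9
(array([-14.309,   0.031,   0.087]), array([ 0.031, -0.005,  0.459])) [ 496.161 -177.373  193.   ]
```

View pics/i.png

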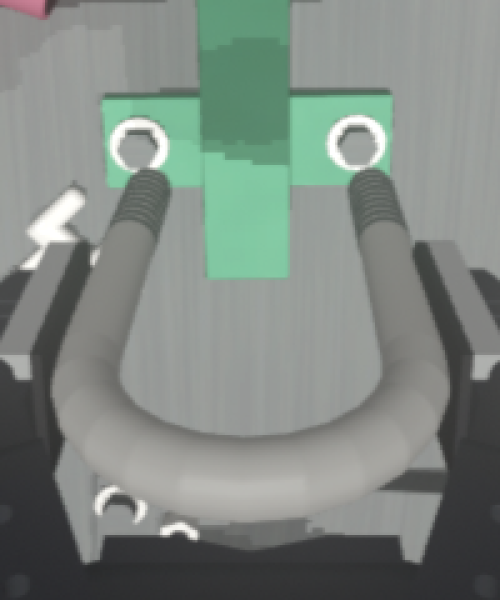

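Legs in hand: the tips are at (281,270) and (367,270), and the crown's middle is at (320,390).

```bash
python3 - <<'E'
from h import *
np.set_printoptions(precision=2,suppress=True)
T=np.array(camera_model('wrist')['T_tool_cam']);m=camera_model('wrist')
def tool(u,v,z):
    d=T[:3,:3]@np.array([(u-m['cx'])/m['fx'],-(v-m['cy'])/m['fy'],-1]);o=T[:3,3];return o+d*(z-o[2])/d[2]
for z in(39,43,47): print(tool(281.3,270.6,z),tool(366.7,270,z))
for z in(-57,-52,-47): print('crown',tool(320,390,z))
E
```

```text
[  1.27 -22.47  39.  ] [ 1.62 27.35 39.  ]
[ -0.45 -22.97  43.  ] [-0.1  27.95 43.  ]
[ -2.18 -23.47  47.  ] [-1.81 28.55 47.  ]
crown [  1.99   0.08 -57.  ]
crown [ -2.53   0.08 -52.  ]
crown [ -7.04   0.08 -47.  ]
```

```bash
python3 -m crank '[[[-0.5,0,0,0.15,0,0.46,50],[-0.9,0,0,0,0,0,50],[-1,0,0,0,0,0,50],[-1,0,0,0,0,0,50],[-1,0,0,0,0,0,50],[-1,0,0,0,0,0,50],[-1,0,0,0,0,0,50],[-1,0,0,0,0,0,50]]]'
python3 -m crank '[[[-1,0,0,0,0,0,50],[-1,0,0,0,0,0,50],[-1,0,0,0,0,0,50],[-1,0,0,0,0,0,50],[-1,0,0,0,0,0,50],[-0.8,0,0,0,0,0,50],[-0.5,0,0,0,0,0,50],[0,0,0,0,0,0,50]]]'
cat > m.py <<'E'
from h import *
np.set_printoptions(precision=3,suppress=True)
a=np.deg2rad(86.3);c,s=np.cos(a),np.sin(a)
RT=R.from_matrix(np.array([[c,s,0],[s,-c,0],[0,0,-1]]))
st=sense();print('F',toF(st['eef_pos']),st['eef_pos'][2],'rotleft',delta([0,0,0],RT)[1],'f in F',R.from_euler('z',-Y).apply(st['force']),'tq',st['wrist_torque'],'t',st['time_s'])
E
python3 m.py
```

```text
time_s: 13.25
eef_pos: [483.1, -5.4, 191.9]
ee_rot: [-0.008, 0.73, 0.684, -0.008]
force: [-0.3, -0.4, -1.6]
grip_width: 0.688
grip_force: 75.0
time_s: 14.05
eef_pos: [473.1, -162.5, 192.1]
ee_rot: [-0.008, 0.73, 0.683, -0.008]
force: [-0.2, -0.4, -0.9]
grip_width: 0.687
grip_force: 75.0
F [-23.99   0.38] 192.1122890211045 rotleft [-0.154  0.003 -0.013] f in F [-0.21  -0.367 -0.88 ] tq [-0.006 -0.044  0.009] t 14.05
```

```bash
python3 -m crank '[[[0,0.3,0,0,0,-0.01,50],[0,0.3,0,0,0,0,50],[0,0.32,0,0,0,0,50],[-0.2,0,0.2,0,0,0,50],[-0.2,0,0.2,0,0,0,50],[-0.11,0,0.2,0,0,0,50],[0,0,0.1,0,0,0,50],[0,0,0,0,0,0,50]]]'
python3 m.py
python3 - <<'E'
from h import *
st=sense();np.save('w4.npy',np.r_[st['eef_pos'],st['ee_rot']])
w=capture('wrist');cv2.imwrite('pics/w4.png',w)
cv2.imwrite('pics/j.png',cv2.resize(w[150:450,160:480],None,fx=2,fy=2,interpolation=3)[:600])
E
```

```text
time_s: 14.85
eef_pos: [494.8, -175.8, 174.1]
ee_rot: [-0.008, 0.729, 0.684, -0.007]
force: [0.5, -0.7, -2.2]
grip_width: 0.684
grip_force: 75.0
F [ -1.512 -11.473] 174.0691878129371 rotleft [-0.156  0.001  0.006] f in F [ 0.523 -0.637 -2.167] tq [ 0.061  0.038 -0.007] t 14.85
```

View pics/j.png

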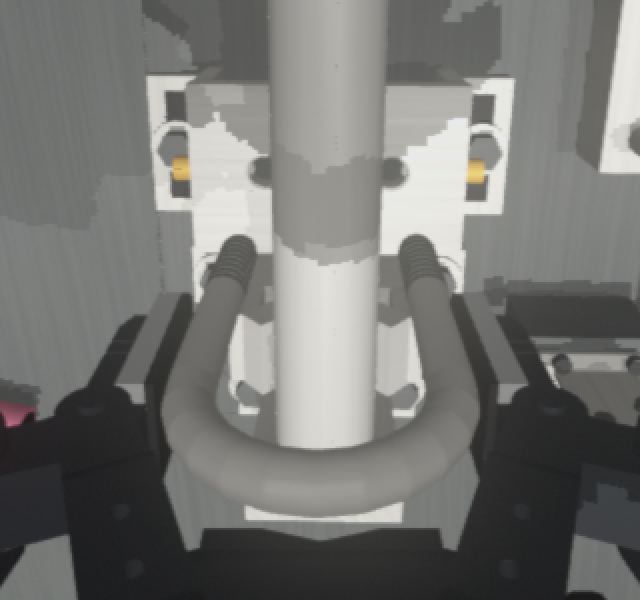

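The holes are at about (290,236) and (359,236), the tips at (279,270) and (368.5,270), and the tube is centred at u≈323.5.

```bash
python3 - <<'E'
from h import *
np.set_printoptions(precision=2,suppress=True)
w=np.load('w4.npy');s=dict(eef_pos=w[:3],ee_rot=w[3:])
for u in(290.5,358.5):
    p=atz('wrist',u,236,60,s);print('hole',toF(p))
for u in(279.3,368):
  for z in(132,128): p=atz('wrist',u,270.5,z,s);print('tip',z,toF(p))
for z in(225,230):print('crown',toF(atz('wrist',320,391,z,s)))
print('tube',toF(atz('wrist',323.5,270,98,s)),toF(atz('wrist',322.8,355,98,s)))
for y in(-13,-11,-9):print(proj('wrist',F(-25.25,y,60),s))
E
```

```text
hole [-27.33 -12.8 ]
hole [ 26.82 -12.41]
tip 132 [-26.46 -11.7 ]
tip 128 [-27.07 -13.42]
tip 132 [ 26.16 -11.19]
tip 128 [ 26.69 -12.91]
crown [ -0.25 -15.34]
crown [ -0.15 -10.8 ]
tube [ -0.5  -25.69] [ -0.78 -96.47]
[293.11 236.26]
[293.05 233.86]
[292.99 231.45]
```

```bash
python3 -m crank '[[[-0.05,0,0.2,0,0,0,50],[0,0,0.2,0,0,0,50],[0,0,0.2,0,0,0,50],[0,0,0.2,0,0,0,50],[0,0,0.2,0,0,0,50],[0,0,0.2,0,0,0,50],[0,0,0.1,0,0,0,50],[0,0,0,0,0,0,50]]]'
python3 m.py
```

```text
time_s: 15.7
eef_pos: [494.2, -176.9, 141.7]
ee_rot: [-0.008, 0.729, 0.684, -0.007]
force: [1.2, -0.5, -0.7]
grip_width: 0.683
grip_force: 75.0
F [ -1.975 -12.684] 141.68688790011072 rotleft [-0.154  0.003  0.009] f in F [ 1.214 -0.417 -0.655] tq [-0.022  0.046 -0.029] t 15.7
```

```bash
python3 -m crank '[[[0,0.03,0.2,0,0,0,50],[0,0.004,0.2,0,0,0,50],[0,0.004,0.2,0,0,0,50],[0,0.004,0.2,0,0,0,50],[0,0.004,0.2,0,0,0,50],[0,0.004,0.2,0,0,0,50],[0,0.002,0.1,0,0,0,50],[0,0,0,0,0,0,50]]]'
python3 m.py
```

```text
time_s: 16.5
eef_pos: [494.8, -177.0, 109.2]
ee_rot: [-0.008, 0.729, 0.684, -0.007]
force: [-0.4, -0.1, -1.3]
grip_width: 0.683
grip_force: 75.0
F [ -1.381 -12.709] 109.16621169591866 rotleft [-0.154  0.003  0.009] f in F [-0.363 -0.137 -1.347] tq [-0.023 -0.034 -0.007] t 16.5
```

```bash
python3 -m crank '[[[0,0.001,0.06,0,0,0,50],[0,0.001,0.06,0,0,0,50],[0,0.001,0.06,0,0,0,50],[0,0.001,0.06,0,0,0,50],[0,0.001,0.06,0,0,0,50],[0,0.001,0.04,0,0,0,50],[0,0,0,0,0,0,50],[0,0,0,0,0,0,50]]]'
python3 m.py
```

```text
time_s: 17.3
eef_pos: [494.9, -177.1, 101.1]
ee_rot: [-0.007, 0.729, 0.684, -0.007]
force: [0.3, 0.2, -1.1]
grip_width: 0.683
grip_force: 75.0
F [ -1.23  -12.798] 101.06251435119037 rotleft [-0.149  0.005  0.009] f in F [ 0.246  0.226 -1.135] tq [ 0.    -0.001 -0.017] t 17.3
```

```bash
python3 -m crank '[[[0,0.001,0.04,0,0,0,50],[0,0.001,0.04,0,0,0,50],[0,0.001,0.04,0,0,0,50],[0,0.001,0.04,0,0,0,50],[0,0,0,0,0,0,50],[0,0,0,0,0,0,50],[0,0,0,0,0,0,50],[0,0,0,0,0,0,50]]]'
python3 m.py
```

```text
time_s: 18.1
eef_pos: [494.9, -177.1, 97.1]
ee_rot: [-0.007, 0.729, 0.684, -0.007]
force: [-0.3, 0.1, -1.7]
grip_width: 0.683
grip_force: 75.0
F [ -1.241 -12.795] 97.07169724920414 rotleft [-0.15   0.005  0.009] f in F [-0.308  0.116 -1.706] tq [ 0.004 -0.015  0.08 ] t 18.1
```

```bash
python3 -m crank '[[[0,0.001,0.04,0,0,0,50],[0,0.001,0.04,0,0,0,50],[0,0.001,0.04,0,0,0,50],[0,0.001,0.04,0,0,0,50],[0,0,0,0,0,0,50],[0,0,0,0,0,0,50],[0,0,0,0,0,0,50],[0,0,0,0,0,0,50]]]'
python3 m.py
```

```text
time_s: 18.9
eef_pos: [494.8, -177.0, 93.0]
ee_rot: [-0.008, 0.729, 0.684, -0.007]
force: [-1.8, 0.9, -1.4]
grip_width: 0.688
grip_force: 75.0
F [ -1.374 -12.684] 92.95208293179532 rotleft [-0.153  0.003  0.009] f in F [-1.897  0.752 -1.43 ] tq [0.133 0.283 0.058] t 18.9
```

Contact is starting (a lateral torque). I'll continue gently.

```bash
python3 -m crank '[[[0,0.001,0.04,0,0,0,50],[0,0.001,0.04,0,0,0,50],[0,0.001,0.04,0,0,0,50],[0,0,0,0,0,0,50],[0,0,0,0,0,0,50],[0,0,0,0,0,0,50],[0,0,0,0,0,0,50],[0,0,0,0,0,0,50]]]'
python3 m.py
```

```text
time_s: 19.7
eef_pos: [494.2, -176.9, 89.5]
ee_rot: [-0.008, 0.729, 0.684, -0.008]
force: [-4.5, -0.1, -2.0]
grip_width: 0.688
grip_force: 74.8
F [ -1.997 -12.651] 89.54639740907203 rotleft [-0.166  0.001  0.01 ] f in F [-4.487 -0.383 -2.014] tq [0.08  1.151 0.011] t 19.7
```

```bash
python3 -m crank '[[[0,-0.03,0,0,0,0,50],[0,0,0.03,0,0,0,50],[0,0,0.03,0,0,0,50],[0,0,0.03,0,0,0,50],[0,0,0.03,0,0,0,50],[0,0,0,0,0,0,50],[0,0,0,0,0,0,50],[0,0,0,0,0,0,50]]]'
python3 m.py
python3 - <<'E'
from h import *
w=capture('wrist');s=capture('scene')
cv2.imwrite('pics/k.png',np.hstack([cv2.resize(w[150:450,160:480],(427,400),interpolation=3),cv2.resize(s[195:295,180:273],(372,400),interpolation=3)]))
E
```

```text
time_s: 20.5
eef_pos: [494.1, -177.0, 87.2]
ee_rot: [-0.007, 0.729, 0.684, -0.007]
force: [-5.1, 1.4, 2.4]
grip_width: 0.684
grip_force: 75.8
F [ -2.112 -12.745] 87.17755798794069 rotleft [-0.151  0.005  0.01 ] f in F [-5.226  1.108  2.404] tq [0.255 1.034 0.028] t 20.5
```

View pics/k.png

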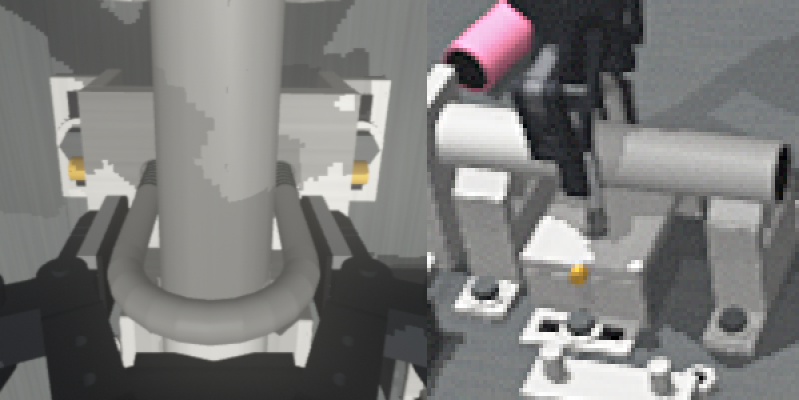

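```bash
python3 -m crank '[[[0,-0.02,0,0,0,0,50],[0,-0.02,0,0,0,0,50],[0,0,0,0,0,0,50],[0,0,0,0,0,0,50],[0,0,0,0,0,0,50],[0,0,0,0,0,0,50],[0,0,0,0,0,0,50],[0,0,0,0,0,0,50]]]'
python3 m.py
```

```text
time_s: 21.4
eef_pos: [493.6, -177.1, 87.3]
ee_rot: [-0.007, 0.729, 0.684, -0.007]
force: [4.9, 1.4, 0.1]
grip_width: 0.685
grip_force: 75.2
F [ -2.549 -12.889] 87.26939771281899 rotleft [-0.14   0.007  0.008] f in F [4.754 1.71  0.091] tq [ 0.272 -0.809 -0.017] t 21.4
```

```bash
python3 -m crank '[[[0,0.02,0,0,0,0,50],[0,0.001,0.04,0,0,0,50],[0,0.001,0.04,0,0,0,50],[0,0.001,0.04,0,0,0,50],[0,0.001,0.04,0,0,0,50],[0,0,0,0,0,0,50],[0,0,0,0,0,0,50],[0,0,0,0,0,0,50]]]'
python3 m.py
```

```text
time_s: 22.2
eef_pos: [493.7, -177.2, 83.1]
ee_rot: [-0.007, 0.729, 0.684, -0.007]
force: [3.3, -0.8, 1.8]
grip_width: 0.685
grip_force: 75.6
F [ -2.433 -12.991] 83.09369237270049 rotleft [-0.148  0.007  0.008] f in F [ 3.311 -0.567  1.762] tq [-0.211 -0.479  0.027] t 22.2
```

```bash
python3 -m crank '[[[0,0.01,0.04,0,0,0,50],[0,0.001,0.04,0,0,0,50],[0,0.001,0.04,0,0,0,50],[0,0.001,0.04,0,0,0,50],[0,0.001,0.04,0,0,0,50],[0,0,0,0,0,0,50],[0,0,0,0,0,0,50],[0,0,0,0,0,0,50]]]'
python3 m.py
```

```text
time_s: 23.0
eef_pos: [493.8, -177.0, 77.8]
ee_rot: [-0.008, 0.729, 0.684, -0.007]
force: [2.0, -0.6, -1.5]
grip_width: 0.687
grip_force: 75.6
F [ -2.372 -12.755] 77.80918729084519 rotleft [-0.152  0.004  0.009] f in F [ 2.009 -0.48  -1.473] tq [-0.14  -0.507  0.033] t 23.0
```

```bash
python3 -m crank '[[[0,0.005,0.04,0,0,0,50],[0,0.001,0.04,0,0,0,50],[0,0.001,0.04,0,0,0,50],[0,0.001,0.04,0,0,0,50],[0,0.001,0.04,0,0,0,50],[0,0,0,0,0,0,50],[0,0,0,0,0,0,50],[0,0,0,0,0,0,50]]]'
python3 m.py
```

```text
time_s: 23.8
eef_pos: [493.9, -176.9, 72.9]
ee_rot: [-0.008, 0.729, 0.684, -0.007]
force: [1.8, 0.1, 0.9]
grip_width: 0.687
grip_force: 75.9
F [ -2.292 -12.691] 72.87664424184534 rotleft [-0.153  0.003  0.009] f in F [1.822 0.196 0.862] tq [ 0.045 -0.257  0.013] t 23.8
```

```bash
python3 -m crank '[[[0,0.005,0.03,0,0,0,50],[0,0.001,0.03,0,0,0,50],[0,0.001,0.03,0,0,0,50],[0,0,0.02,0,0,0,50],[0,0,0,0,0,0,50],[0,0,0,0,0,0,50],[0,0,0,0,0,0,50],[0,0,0,0,0,0,50]]]'
python3 m.py
```

```text
time_s: 24.6
eef_pos: [494.0, -177.0, 70.3]
ee_rot: [-0.008, 0.729, 0.684, -0.007]
force: [-0.9, 0.7, 4.1]
grip_width: 0.684
grip_force: 76.0
F [ -2.171 -12.755] 70.2679810978431 rotleft [-0.153  0.004  0.009] f in F [-0.97   0.596  4.066] tq [0.081 0.176 0.046] t 24.6
```

```bash
python3 -m crank '[[[0,0,0.02,0,0,0,50],[0,0,0.02,0,0,0,50],[0,0,0.02,0,0,0,50],[0,0,0,0,0,0,50],[0,0,0,0,0,0,50],[0,0,0,0,0,0,50],[0,0,0,0,0,0,50],[0,0,0,0,0,0,50]]]'
python3 m.py
```

```text
time_s: 25.4
eef_pos: [494.0, -177.0, 68.8]
ee_rot: [-0.008, 0.729, 0.684, -0.007]
force: [-2.0, 1.0, 3.4]
grip_width: 0.685
grip_force: 76.0
F [ -2.14  -12.766] 68.77956743663536 rotleft [-0.151  0.004  0.009] f in F [-2.105  0.886  3.409] tq [0.103 0.245 0.01 ] t 25.4
```

```bash
python3 -m crank '[[[0,-0.005,0.02,0,0,0,50],[0,0,0.02,0,0,0,50],[0,0,0.02,0,0,0,50],[0,0,0.02,0,0,0,50],[0,0,0,0,0,0,50],[0,0,0,0,0,0,50],[0,0,0,0,0,0,50],[0,0,0,0,0,0,50]]]'
python3 m.py
```

```text
time_s: 26.2
eef_pos: [494.0, -177.1, 66.8]
ee_rot: [-0.007, 0.729, 0.684, -0.007]
force: [-0.6, 0.7, 2.6]
grip_width: 0.681
grip_force: 76.0
F [ -2.16  -12.823] 66.79343518380709 rotleft [-0.149  0.005  0.009] f in F [-0.66   0.673  2.626] tq [0.019 0.05  0.028] t 26.2
```

```bash
python3 -m crank '[[[0,0,0.02,0,0,0,50],[0,0,0.02,0,0,0,50],[0,0,0.02,0,0,0,50],[0,0,0,0,0,0,50],[0,0,0,0,0,0,50],[0,0,0,0,0,0,50],[0,0,0,0,0,0,50],[0,0,0,0,0,0,50]]]'
python3 m.py
```

```text
time_s: 27.0
eef_pos: [494.1, -177.1, 66.2]
ee_rot: [-0.007, 0.729, 0.684, -0.007]
force: [-3.7, 2.0, 11.8]
grip_width: 0.687
grip_force: 76.7
F [ -2.095 -12.862] 66.17473563311677 rotleft [-0.146  0.008  0.01 ] f in F [-3.858  1.72  11.834] tq [0.306 0.588 0.048] t 27.0
```

```bash
python3 -m crank '[[[0,-0.005,0.02,0,0,0,50],[0,0,0.02,0,0,0,50],[0,0,0.01,0,0,0,50],[0,0,0,0,0,0,50],[0,0,0,0,0,0,50],[0,0,0,0,0,0,50],[0,0,0,0,0,0,50],[0,0,0,0,0,0,50]]]'
python3 m.py
```

```text
time_s: 27.8
eef_pos: [494.2, -177.2, 66.0]
ee_rot: [-0.007, 0.729, 0.684, -0.007]
force: [-7.3, 3.7, 23.1]
grip_width: 0.683
grip_force: 77.8
F [ -1.995 -12.927] 66.02390288908755 rotleft [-0.14   0.011  0.011] f in F [-7.526  3.211 23.142] tq [0.717 1.081 0.06 ] t 27.8
```

It's firmly seated: the force rose to 23 N with no further travel. I'll unload, release and rise.

```bash
python3 -m crank '[[[0,0,-0.03,0,0,0,50],[0,-0.01,-0.03,0,0,0,50],[0,0,0,0,0,0,50],[0,0,0,0,0,0,60],[0,0,0,0,0,0,64],[0,0,0,0,0,0,72],[0,0,0,0,0,0,85],[0,0,0,0,0,0,85]]]' 20
python3 m.py
python3 -m crank '[[[0,0,0,-0.15,0,0,85],[0,0,-0.4,0,0,0,85],[0,0,-0.8,0,0,0,85],[0,0,-0.8,0,0,0,85],[0,0,-0.8,0,0,0,85],[0,0,-0.8,0,0,0,85],[0,0,0,0,0,0,0],[0,0,0,0,0,0,0]]]' 40
python3 m.py
```

```text
time_s: 28.6
eef_pos: [493.4, -177.0, 65.3]
ee_rot: [-0.008, 0.729, 0.684, -0.007]
force: [0.2, 0.5, 0.1]
grip_width: 0.996
grip_force: 0.0
F [ -2.758 -12.762] 65.34369020110996 rotleft [-0.153  0.003  0.009] f in F [0.147 0.534 0.144] tq [ 0.058 -0.03  -0.02 ] t 28.6
time_s: 29.4
eef_pos: [493.4, -176.9, 155.6]
ee_rot: [0.0, 0.729, 0.684, -0.0]
force: [-1.1, 1.0, -0.7]
grip_width: 0.682
grip_force: 0.0
F [ -2.773 -12.694] 155.5709181450269 rotleft [0.003 0.006 0.009] f in F [-1.179  0.943 -0.709] tq [-0.03   0.032 -0.023] t 29.4
```

```bash
python3 -m crank '[[[0,0.11,0,0,0,0,0],[0,0,0,0,0,0,0],[0,0,0.3,0,0,0,0],[0,0,0.3,0,0,0,0],[0,0,0.3,0,0,0,0],[0,0,0.08,0,0,0,0],[0,0,0,0,0,0,0],[0,0,0,0,0,0,0]]]'
python3 m.py
python3 -m crank '[[[0,0,0.03,0,0,0,0],[0,0,0.03,0,0,0,0],[0,0,0.03,0,0,0,0],[0,0,0.03,0,0,0,0],[0,0,0.02,0,0,0,0],[0,0,0,0,0,0,0],[0,0,0,0,0,0,0],[0,0,0,0,0,0,0]]]'
python3 m.py
```

```text
time_s: 30.2
eef_pos: [496.4, -177.2, 131.2]
ee_rot: [0.0, 0.729, 0.684, -0.0]
force: [-0.7, 0.6, 0.4]
grip_width: 0.001
grip_force: 0.0
F [  0.208 -12.805] 131.18799920199018 rotleft [0.002 0.005 0.009] f in F [-0.766  0.523  0.385] tq [ 0.004 -0.011  0.006] t 30.2
time_s: 31.0
eef_pos: [496.3, -177.1, 127.6]
ee_rot: [0.0, 0.729, 0.684, -0.0]
force: [-0.2, 0.3, 0.8]
grip_width: -0.001
grip_force: 0.0
F [  0.13  -12.739] 127.57915845245435 rotleft [0.    0.005 0.009] f in F [-0.224  0.255  0.774] tq [-0.012 -0.018  0.058] t 31.0
```

```bash
python3 -m crank '[[[0,0,0.02,0,0,0,0],[0,0,0.02,0,0,0,0],[0,0,0.02,0,0,0,0],[0,0,0.01,0,0,0,0],[0,0,0,0,0,0,0],[0,0,0,0,0,0,0],[0,0,0,0,0,0,0],[0,0,0,0,0,0,0]]]'
python3 m.py
```

```text
time_s: 31.8
eef_pos: [496.8, -177.4, 126.7]
ee_rot: [0.001, 0.729, 0.684, 0.0]
force: [-0.6, 0.8, 7.0]
grip_width: 0.001
grip_force: 3.7
F [  0.658 -13.011] 126.72237970854857 rotleft [0.013 0.012 0.009] f in F [-0.611  0.743  6.997] tq [0.103 0.107 0.053] t 31.8
```

```bash
python3 -m crank '[[[0,0,0.02,0,0,0,0],[0,0,0.02,0,0,0,0],[0,0,0.02,0,0,0,0],[0,0,0,0,0,0,0],[0,0,0,0,0,0,0],[0,0,0,0,0,0,0],[0,0,0,0,0,0,0],[0,0,0,0,0,0,0]]]'
python3 m.py
```

```text
time_s: 32.6
eef_pos: [497.0, -177.5, 126.3]
ee_rot: [0.002, 0.729, 0.684, 0.0]
force: [-3.5, 2.1, 16.6]
grip_width: 0.001
grip_force: 8.4
F [  0.837 -13.117] 126.3416437329394 rotleft [0.019 0.016 0.01 ] f in F [-3.647  1.823 16.641] tq [0.393 0.653 0.004] t 32.6
```

```bash
python3 -m crank '[[[0,0,-0.5,0,0,0,0],[0,0,-1,0,0,0,0],[0.9,0,0,0,0,0,0],[1,0,0,0,0,0,0],[1,0,0,0,0,0,0],[1,0,0,0,0,0,0],[1,0,0,0,0,0,0],[0.8,0,0,0,0,0,0]]]'
python3 -m crank '[[[0,0,0.6,0,0,0,0],[0,0,1,0,0,0,0],[0,0,1,0,0,0,0],[0,0,0.6,0,0,0,0],[-0.3,0,0,0,0,0,0],[-0.2,0,0,0,0,0,0],[-0.1,0,0,0,0,0,0],[0,0,0,0,0,0,0]]]'
python3 m.py
```

```text
time_s: 33.4
eef_pos: [505.2, -33.6, 161.9]
ee_rot: [0.0, 0.729, 0.685, -0.0]
force: [0.7, -1.0, 0.5]
grip_width: -0.004
grip_force: 0.0
time_s: 34.2
eef_pos: [504.8, -50.6, 82.6]
ee_rot: [0.001, 0.729, 0.684, 0.0]
force: [-0.1, -0.6, 0.6]
grip_width: 0.002
grip_force: 0.0
F [  0.415 114.09 ] 82.63725051329551 rotleft [0.011 0.008 0.003] f in F [-0.064 -0.618  0.564] tq [ 0.058  0.058 -0.003] t 34.2
```

```bash
python3 -m crank '[[[-0.05,0,0,0,0,0,0],[-0.05,0,0,0,0,0,0],[-0.05,0,0,0,0,0,0],[-0.05,0,0,0,0,0,0],[-0.05,0,0,0,0,0,0],[-0.03,0,0,0,0,0,0],[-0.02,0,0,0,0,0,0],[0,0,0,0,0,0,0]]]'
python3 m.py
```

```text
time_s: 35.0
eef_pos: [503.9, -57.4, 81.7]
ee_rot: [0.0, 0.729, 0.684, -0.0]
force: [0.3, 0.3, -0.3]
grip_width: 0.005
grip_force: 0.0
F [ -0.046 107.178] 81.70285769134422 rotleft [-0.     0.004  0.008] f in F [ 0.284  0.326 -0.278] tq [-0.036  0.026  0.034] t 35.0
```

```bash
python3 -m crank '[[[-0.02,0,0,0,0,0,0],[-0.02,0,0,0,0,0,0],[-0.02,0,0,0,0,0,0],[-0.02,0,0,0,0,0,0],[0,0,0,0,0,0,0],[0,0,0,0,0,0,0],[0,0,0,0,0,0,0],[0,0,0,0,0,0,0]]]'
python3 m.py
```

```text
time_s: 35.8
eef_pos: [503.8, -58.6, 81.7]
ee_rot: [-0.0, 0.729, 0.684, 0.0]
force: [1.2, 5.7, 0.2]
grip_width: 0.001
grip_force: 3.1
F [ -0.053 106.06 ] 81.73143826910864 rotleft [ 0.    -0.006  0.009] f in F [0.784 5.805 0.236] tq [ 0.866 -0.192 -0.031] t 35.8
```

The contact is at the same place as before (106.06 against 106.05), so the tube is still butted. I'll retreat and hand in.

```bash
python3 -m crank '[[[0.3,0,0,0,0,0,0],[0.8,0,0,0,0,0,0],[0,0,-1,0,0,0,0],[0,0,-1,0,0,0,0],[0,0,-1,0,0,0,0],[0,0,-1,0,0,0,0],[0,0,-0.5,0,0,0,0],[0,0,0,0,0,0,0]]]'
python3 -c "
from rig import *
print(finish_job())"
```

```text
time_s: 36.6
eef_pos: [506.2, -31.9, 195.8]
ee_rot: [0.002, 0.729, 0.684, 0.001]
force: [-0.5, -0.2, 0.3]
grip_width: 0.001
grip_force: 0.0
the job is handed in; nothing more can be done
None
```

The job is handed in at 36.6 s: tube butted (re-checked by touch), fitting U-bolt through both holes, fully home and released, highest push I read about 23 N; I viewed 11 pictures, one over the limit of 10.

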